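# Rack the pepper mill and latch the caddy's keeper bar

## Task

The dark pepper mill has been left lying on the cloth. Stand it upright on the cloth and let go of it, then lift it into the empty bay of the cruet caddy and set it down gently beside the salt mill. Finally swing the caddy's keeper bar fully shut past its sprung catch so that both mills are held for carrying, leaving the coffee cup, its saucer and the wrapped favour where they are.

Things in the scene. Friction and masses are not known exactly. Their poses are not given: they have to be found in the camera images.
- pepper_mill: dark turned wooden mill, 174 mm tall, 0.24 kg, lying on its side at the start. Origin: centre of its foot; z axis along the mill, foot to crown. Foot 57 mm across; grip width 50 mm at 123 mm up (the waist is thinner to the eye only); rounded crown 52 mm across, from 126 to 161 mm; metal nut up to 174 mm. Lying, its axis is 27 mm above the cloth
- salt_mill: light wooden salt mill, 162 mm tall, foot 57 mm, crown 51 mm across (114 to 149 mm up), standing in the caddy's right bay. Origin: centre of its foot, z up the mill
- caddy: walnut cruet caddy, 90 mm deep (x), 160 mm wide (y), fixed. Origin: centre of its underside; open front faces its -x, left end +y. Two bays 64 mm wide, open in front, floor 10 mm up, back fence 18 mm high 32 mm behind the mill centres, divider 14 mm high; end panels 12 mm thick, 114 mm high; steel back rail 100 mm up, 31 mm behind the centres. Standing mills have 3 to 5 mm play all round
- pepper_bay (a point): centre of the empty bay (left, +y end of caddy) on its floor, where the middle of the pepper mill's foot belongs; axes as the caddy's
- salt_bay (a point): centre of the salt mill's bay (right) on its floor; axes as the caddy's
- keeper (a joint): angle of the keeper bar, a 10 mm steel rod 100 mm up, swinging level about an upright hinge at the caddy's right front corner: 0 = fully shut across both bays, 1.57 = straight out of the front. From 0.09 rad it rides over a sprung ball on the left end panel (about 8 N); below about 0.03 rad the ball drives it home and holds it, above that it springs back. It stays where left
- keeper_hinge (a point): the keeper's hinge axis at the height of the bar (axis upright); caddy's axes
- keeper_grip (a point): point on the axis of the keeper's black upright grip, a 16 mm thick sleeve at the bar's free end, 168 mm from the hinge axis, 112 to 164 mm above the table; this point is 145 mm above the table. With the bar shut it is 92 mm left of the caddy's middle and 36 mm in front of it
- coffee_saucer: saucer with spoon, 146 mm, a bystander; origin under its middle
- coffee_cup: coffee cup on that saucer, 58 mm high, a bystander
- favour: small wrapped favour packet 40 x 88 x 14 mm, a bystander
There are look-alikes about, which are no part of the job. Of the things that look like the caddy, the larger one is meant.

How it is judged:
By the outcome, as a careful person would: the job done as asked, in the order asked, and still so for the second after the job is handed in, with the robot touching nothing.
It also fails if it takes over 72 s, if anything falls off the work surface, if the arm or the gripper's body presses on something with over 40 N, if the wrist force passes 120 N, or if a joint passes its speed limit or range.

## Robot

A 7-joint arm with a two-finger parallel gripper is mounted at the origin on a cart in front of the work surface, level with it; the furniture and walls round the work are solid. World frame = base frame: x ahead of the robot, y to its left, z up, the work surface at z = 0. Lengths are in m, angles in rad, forces in N, time in s.
With the tool pointing down it reaches from about 0.4 to 0.85 m from the base axis. Payload 4.4 kg.
Tool frame: the origin (TCP) lies between the finger pads; the fingertips stand 14 mm ahead of it and the grasp point (between the pads) lies 5 mm behind it (manip.tip_reach is the distance from the TCP to the fingertips, in m); z points along the fingers, y is the line along which they close (so a half turn about z gives the same grasp; the last joint's range is limited). The gripper opens to 94 mm and grips with 3 to 60 N. Pads are 16 mm wide; open, the fingers measure 119 mm over their backs; the gripper's body (75 mm by 177 mm) begins 78 mm behind the grasp point.
Start: joints at [1.232, 0.628, 0.038, 1.517, -0.027, 0.996, -0.02], TCP at [0.175, -0.626, 0.219] pointing down, gripper open.
Joint ranges: [-3.06, 3.06], [-0.37, 2.12], [-1.25, 1.32], [0.18, 2.47], [-1.1, 4.24], [0.23, 1.98], [-2.94, 2.94]. Speed limits (rad/s): [2.57, 2.57, 3.14, 3.14, 3.14, 3.14, 3.14].

## Interface

Orientations are given as a rotation vector (axis times angle).
In Python, from station import manip gives the robot as it stands. The module is installed in compiled form; this text tells all that it offers. Calls block until the motion is done:
- manip.reach(position, orientation): joint-space move of the TCP to a pose.
- manip.move_linear(position, rot=None, speed=0.15): straight line of the TCP; rot=None keeps the orientation; speed is the mean speed in m/s.
- manip.move_joints(angles): joint-space move.
- manip.let_go() and manip.grasp(effort=None): open the fingers fully, or close them until they stop; effort is the grip in N (None keeps the last).
- manip.sleep(seconds).
- manip.inverse_kinematics(position, orientation): joint angles nearest the present ones, or None.
- manip.sense(): the state.
- manip.grab_frame(name): name is "side" or "top"; returns the picture (480x640x3 uint8, blue, green, red); there is no depth.
- manip.camera_info(name): a dict with "vertical_fov" (degrees; the focal length in pixels is half the picture's height over the tangent of half this angle, whatever the lens; pixels are square), "cx", "cy" (the principal point, pixels), "world_to_cam" (4x4, takes a point from world to camera coordinates). Camera axes: x right, y down, z forward; pixel columns grow to the right and rows downward; lengths in m; the calibration is good to about 2 mm. A picture is of the moment at which its call begins. camera_info takes no time and is no camera call.
A pose or a line that the arm cannot do raises manip.PlanningError and nothing moves.
- manip.sign_off(): hands the job in; it is judged then, once.
Trained networks look in the newest picture that a camera, given by its name, has taken for a name from the list of things; names that differ only in an ending like _2 or _b are one class to them, and where a whole thing is asked for, a point or a joint stands for the part that bears it (a point fixed in the world has none). Each returns a list of dicts, best first, with "conf" (0 to 1); they miss things now and then, are a little off and sometimes report something else, mostly with a low value. They report only what shows in the picture. A call takes as long as a camera call. They do not tell look-alikes from the thing itself.
- manip.find_in(camera, name): "position" ([row, column] in pixels, amid what is visible of it).
- manip.place_of(camera, name): "position" ([row, column] in pixels: a listed point, or the origin of a listed thing).
The state is a dict: "t": time; "q": joint angles; "joint_vel": joint speeds; "effort": joint torques, N m; "tool_pos": TCP position; "tcp_rot": TCP orientation; "force": force on the tool from outside, world axes, zero at the start; "wrist_torque": the same for the moment, N m; "opening": opening from 0.0 (shut) to 1.0 (fully open); "gripper_force": force on a finger pad.
Only numpy, scipy, OpenCV 4.12 (cv2) and the standard library are available. Lean on these libraries where they do the work, as an engineer would, in place of code of your own. Each camera call takes 0.05 s, during which the arm holds its last target. There are 200 camera calls.

## Working session

There is one attempt and no reset: what is moved stays moved. The work goes in short steps, each a Python script; the robot and the scene stay as the last script left them, time stands still between calls to the robot, and variables do not carry over. Pictures are saved under pics/ and viewed, at most 11 in all, crops included, and the job is handed in when it is done.

```bash
mkdir -p pics
cat > h.py <<'E'
import numpy as np, cv2
from station import manip
from scipy.spatial.transform import Rotation as R
def cam(n):
    c=manip.camera_info(n); f=240/np.tan(np.radians(c["vertical_fov"])/2)
    return f,c["cx"],c["cy"],np.array(c["world_to_cam"])
def ray(n,rc):
    f,cx,cy,T=cam(n); d=np.array([(rc[1]-cx)/f,(rc[0]-cy)/f,1.]); Rm=T[:3,:3]
    return -Rm.T@T[:3,3], Rm.T@d/np.linalg.norm(d)
def at_z(n,rc,z):
    o,d=ray(n,rc); return o+d*(z-o[2])/d[2]
def tri(a,b):
    A=np.zeros((3,3));B=np.zeros(3);rs=[ray(*a),ray(*b)]
    for o,d in rs:
        P=np.eye(3)-np.outer(d,d);A+=P;B+=P@o
    p=np.linalg.solve(A,B)
    return p,[np.linalg.norm((np.eye(3)-np.outer(d,d))@(p-o)) for o,d in rs]
def proj(n,p):
    f,cx,cy,T=cam(n); q=T[:3,:3]@p+T[:3,3]; return np.array([cy+f*q[1]/q[2],cx+f*q[0]/q[2]])
E
python3 - <<'E'
from h import *
np.set_printoptions(precision=3,suppress=True)
for n in("side","top"):
    cv2.imwrite(f"pics/{n}0.png",manip.grab_frame(n)); f,cx,cy,T=cam(n); print(n,f,cx,cy,(-T[:3,:3].T@T[:3,3]),T[2,:3])
    for k in "pepper_mill salt_mill caddy pepper_bay salt_bay keeper_hinge keeper_grip coffee_cup favour coffee_saucer".split():
        print(k,"F",[(np.round(d["position"]).tolist(),round(d["conf"],2)) for d in manip.find_in(n,k)][:4],"P",[(np.round(d["position"],1).tolist(),round(d["conf"],2)) for d in manip.place_of(n,k)][:4])
s=manip.sense();print(s["t"],s["tool_pos"],s["tcp_rot"],s["opening"])
E
```

```text
side 524.2755774094715 312.64099234364966 230.21637885556913 [0.629 0.77  0.774] [ 0.036 -0.732 -0.68 ]
pepper_mill F [([339.0, 400.0], 0.76)] P []
salt_mill F [] P [([216.1, 329.1], 0.57), ([229.9, 320.1], 0.28)]
caddy F [([221.0, 323.0], 0.88), ([187.0, 246.0], 0.55)] P [([230.7, 320.4], 0.83), ([200.6, 245.6], 0.56)]
pepper_bay F [([220.0, 327.0], 0.59), ([190.0, 244.0], 0.59)] P [([203.7, 240.1], 0.96), ([240.4, 320.5], 0.81)]
salt_bay F [([187.0, 245.0], 0.79), ([220.0, 324.0], 0.63), ([292.0, 286.0], 0.57)] P [([217.6, 330.4], 0.85), ([187.2, 247.8], 0.82)]
keeper_hinge F [([184.0, 245.0], 0.96), ([219.0, 323.0], 0.6)] P [([159.4, 259.3], 0.98), ([174.5, 348.1], 0.6), ([368.5, 290.9], 0.38)]
keeper_grip F [([192.0, 402.0], 0.88), ([186.0, 245.0], 0.51)] P [([184.7, 427.4], 0.61), ([182.4, 237.0], 0.54)]
coffee_cup F [([355.0, 290.0], 0.59), ([223.0, 323.0], 0.27)] P [([370.1, 289.4], 0.68)]
favour F [([291.0, 287.0], 0.88)] P [([291.4, 285.3], 0.96)]
coffee_saucer F [([376.0, 302.0], 0.64), ([355.0, 291.0], 0.55), ([194.0, 397.0], 0.47)] P [([368.7, 289.7], 0.94), ([368.0, 286.
[... 434 characters left out ...]
, ([158.0, 420.0], 0.56)] P [([157.7, 408.0], 0.65), ([229.5, 369.5], 0.57)]
salt_bay F [([231.0, 383.0], 0.71), ([159.0, 425.0], 0.58)] P [([163.2, 432.3], 0.58)]
keeper_hinge F [([156.0, 424.0], 0.93), ([235.0, 378.0], 0.72), ([287.0, 268.0], 0.44)] P [([168.5, 446.3], 0.86)]
keeper_grip F [([285.0, 398.0], 0.93), ([157.0, 414.0], 0.63)] P [([317.4, 382.9], 0.76), ([149.9, 399.5], 0.46), ([214.9, 244.9], 0.37)]
coffee_cup F [([214.0, 244.0], 0.87)] P [([211.9, 244.7], 0.86)]
favour F [([212.0, 312.0], 0.58)] P [([211.8, 310.2], 0.89)]
coffee_saucer F [([230.0, 242.0], 0.84)] P [([216.3, 248.6], 0.82), ([236.3, 397.5], 0.66)]
2.1 [ 0.175 -0.626  0.219] [3.112 0.427 0.   ] 1.0002317696889087
```

View pics/side0.png

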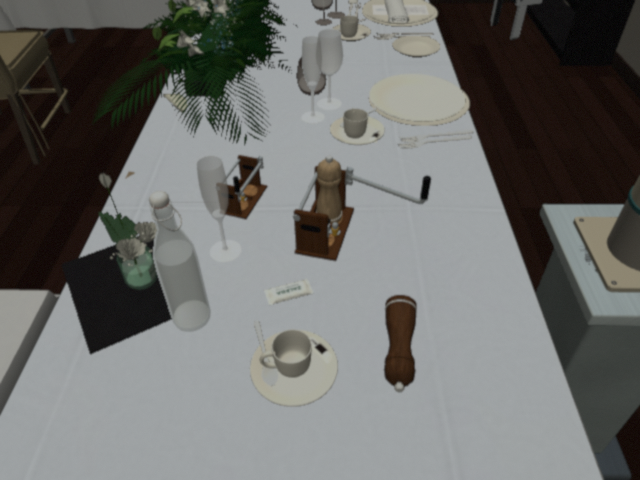

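View pics/top0.png

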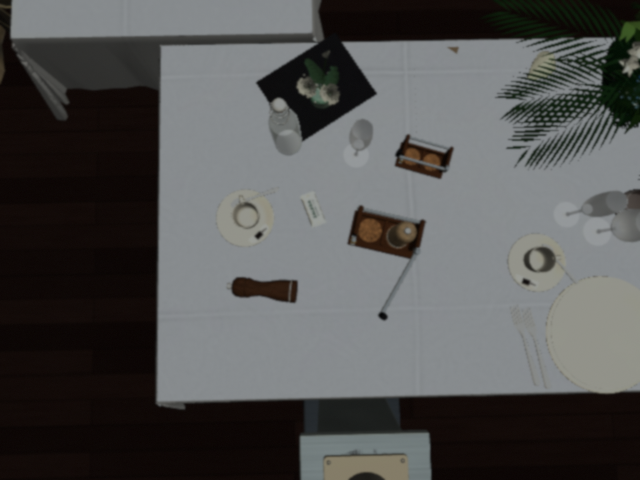

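Run:
```python
from h import *
a=cv2.imread("pics/top0.png")[140:330,220:460];b=cv2.imread("pics/side0.png")[130:380,220:450]
a=cv2.resize(a,None,fx=2.0,fy=2.0,interpolation=3)
b=cv2.resize(b,None,fx=1.4,fy=1.4,interpolation=3)
c=np.zeros((max(a.shape[0],b.shape[0]),a.shape[1]+b.shape[1],3),np.uint8);c[:a.shape[0],:a.shape[1]]=a;c[:b.shape[0],a.shape[1]:]=b
print(c.shape);cv2.imwrite("pics/crop0.png",c[:600,:800])
np.set_printoptions(precision=3,suppress=True)
print("grip",tri(("side",(184.7,427.4)),("top",(317.4,382.9))))
print("caddy",tri(("side",(230.7,320.4)),("top",(233.9,382.9))))
print("pbay",tri(("side",(240.4,320.5)),("top",(229.5,369.5))))
print("hinge side z.1",at_z("side",(174.5,348.1),.1))
print("sbay",at_z("side",(217.6,330.4),.01))
print("pfoot top",at_z("top",(288.8,293.7),.027),"mid",tri(("side",(339,400)),("top",(286,268))))
print("cup",tri(("side",(370,289.5)),("top",(212,244.7))),"fav",tri(("side",(291.4,285.3)),("top",(211.8,310.2))))
```

```text
(380, 802, 3)
grip (array([ 0.442, -0.038,  0.146]), [np.float64(0.0012393079208572633), np.float64(0.0012393079208571356)])
caddy (array([ 0.646, -0.061,  0.   ]), [np.float64(0.005812619540566275), np.float64(0.00581261954056656)])
pbay (array([ 0.652, -0.026,  0.006]), [np.float64(0.0004113544853217775), np.float64(0.000411354485321855)])
hinge side z.1 [ 0.594 -0.131  0.1  ]
sbay [ 0.631 -0.094  0.01 ]
pfoot top [0.507 0.167 0.027] mid (array([0.512, 0.232, 0.021]), [np.float64(0.0028248726569315694), np.float64(0.0028248726569316284)])
cup (array([0.699, 0.29 , 0.011]), [np.float64(0.003046208640140979), np.float64(0.003046208640141234)]) fav (array([0.707, 0.124, 0.014]), [np.float64(0.007745400848518038), np.float64(0.007745400848517853)])
```

View pics/crop0.png

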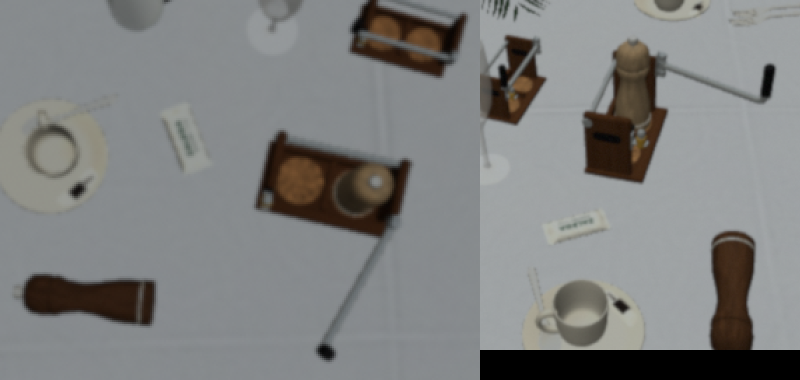

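The top view shows two caddies. The larger is at (235,385), with the salt mill and its open keeper, whose grip is at (317,383). The smaller look-alike is at (157,424), with no mill. The larger fits the description, and the crop confirms it with its empty left bay at (230,369). The pepper mill lies at (288,265), foot to the right and nut at (288,229). In the side view its foot is at the top, at (300,401).

Next I fit the poses precisely.

```bash
cat > meas.py <<'E'
from h import *
from scipy.optimize import least_squares
np.set_printoptions(precision=4,suppress=True)
def detect(n,k,near,tries=3):
    out=[]
    for _ in range(tries):
        manip.grab_frame(n)
        for d in manip.place_of(n,k):
            if np.hypot(*(np.array(d["position"])-near))<14: out.append(d["position"]);break
    return out
L={"caddy":(0,0,0),"pepper_bay":(0,.036,.01),"salt_bay":(0,-.036,.01),"keeper_hinge":(-.036,-.076,.1)}
near={"top":{"caddy":(234,383),"pepper_bay":(229.5,369.5),"salt_bay":(236,398),"keeper_hinge":(250,417),"keeper_grip":(317,383)},
"side":{"caddy":(230,320),"pepper_bay":(240,320),"salt_bay":(217,330),"keeper_hinge":(174,348),"keeper_grip":(185,427)}}
obs=[]
for n in near:
    for k in near[n]:
        o=detect(n,k,np.array(near[n][k])); obs+=[(n,k,p) for p in o]; print(n,k,[np.round(x,1).tolist() for x in o])
def pts(v):
    c,s=np.cos(v[2]),np.sin(v[2]);M=np.array([[c,-s,0],[s,c,0],[0,0,1]])
    P={k:M@np.array(L[k])+[v[0],v[1],0] for k in L}
    P["keeper_grip"]=M@np.array([-.036-.168*np.sin(v[3]),-.076+.168*np.cos(v[3]),.145])+[v[0],v[1],0]
    return P
def res(v):
    P=pts(v);return np.concatenate([proj(n,P[k])-p for n,k,p in obs])
r=least_squares(res,[.646,-.061,-.22,1.2],loss="soft_l1",f_scale=2)
print("caddy",r.x,"rms",np.sqrt(np.mean(res(r.x)**2)))
P=pts(r.x)
for (n,k,p),e in zip(obs,res(r.x).reshape(-1,2)):print(n,k,e.round(1),end="; ")
print();[print(k,P[k]) for k in P]
# mill
for n,roi in(("top",(265,310,218,308)),("side",(285,400,375,430))):
    im=cv2.imread(f"pics/{n}0.png").astype(int);m=np.zeros(im.shape[:2],np.uint8);a,b,c,d=roi
    m[a:b,c:d]=(im[a:b,c:d].max(2)<105)*255
    _,lab,st,_=cv2.connectedComponentsWithStats(m);i=1+np.argmax(st[1:,4]);ys,xs=np.where(lab==i)
    w=np.array([at_z(n,(y,x),.027)[:2] for y,x in zip(ys,xs)]);mu=w.mean(0);_,_,V=np.linalg.svd(w-mu,full_matrices=False);ax=V[0]*np.sign(V[0][1])
    t=(w-mu)@ax;u=(w-mu)@V[1];print(n,"cen",mu,"axis",ax,"foot",mu+ax*t.min(),"top",mu+ax*t.max(),"w",np.ptp(u),len(xs))
np.save("caddy.npy",r.x)
# overlay
v=r.x;c,s=np.cos(v[2]),np.sin(v[2]);M=np.array([[c,-s,0],[s,c,0],[0,0,1]])
ims=[]
for n,(a,b,cc,d) in(("top",(195,325,340,440)),("side",(140,270,280,440))):
    im=cv2.resize(cv2.imread(f"pics/{n}0.png")[a:b,cc:d],None,fx=3,fy=3,interpolation=3)
    def pl(q,col,cl=True):
        q=np.array([(proj(n,M@np.array(p)+[v[0],v[1],0])-[a,cc])[::-1]*3+1 for p in q]);cv2.polylines(im,[q.round().astype(int)],cl,col,1)
    pl([(-.045,-.08,0),(-.045,.08,0),(.045,.08,0),(.045,-.08,0)],(0,255,0))
    for y in(.036,-.036):pl([(.0285*np.cos(t),y+.0285*np.sin(t),.01) for t in np.linspace(0,6.28,24)],(0,255,255))
    g=(-.036-.168*np.sin(v[3]),-.076+.168*np.cos(v[3]))
    pl([(-.036,-.076,.1),(*g,.1),(*g,.164)],(0,0,255),False)
    ims.append(im)
cv2.imwrite("pics/ov.png",np.hstack(ims))
print(manip.sense()["t"])
E
python3 meas.py
```

```text
top caddy [[233.9, 380.4], [229.6, 382.2], [231.2, 378.7]]
top pepper_bay [[228.8, 369.1], [228.6, 368.4], [228.9, 370.1]]
top salt_bay [[233.0, 396.7], [233.3, 398.1], [234.3, 399.4]]
top keeper_hinge [[250.8, 417.6], [252.3, 415.3], [251.3, 417.9]]
top keeper_grip [[315.0, 382.7], [315.2, 380.5], [314.4, 382.0]]
side caddy [[229.9, 323.6], [227.4, 319.9], [230.9, 321.9]]
side pepper_bay [[238.7, 321.1], [240.5, 323.7], [239.4, 322.3]]
side salt_bay [[227.1, 325.1], [217.8, 327.0], [216.6, 330.1]]
side keeper_hinge [[179.3, 348.2], [173.0, 352.4], [176.5, 349.4]]
side keeper_grip [[184.5, 424.3], [185.9, 427.0], [184.0, 425.7]]
caddy [ 0.6443 -0.06   -0.2436  1.2648] rms 2.178277330628823
top caddy [-1.5  2.2]; top caddy [2.8 0.4]; top caddy [1.2 3.9]; top pepper_bay [0.1 0.1]; top pepper_bay [0.3 0.8]; top pepper_bay [ 0.  -0.9]; top salt_bay [2.2 0.3]; top salt_bay [ 1.9 -1.1]; top salt_bay [ 0.9 -2.4]; top keeper_hinge [-0.2 -1.7]; top keeper_hinge [-1.7  0.6]; top keeper_hinge [-0.7 -2. ]; top keeper_grip [-0.6 -0. ]; top keeper_grip [-0.8  2.2]; top keeper_grip [0.  0.7]; side 
[... 634 characters left out ...]
t [0.5002 0.1591] top [0.5167 0.3242] w 0.0554500570475048 1302Traceback (most recent call last):
  File "meas.py", line 35, in <module>
    w=np.array([at_z(n,(y,x),.027)[:2] for y,x in zip(ys,xs)]);mu=w.mean(0);_,_,V=np.linalg.svd(w-mu,full_matrices=False);ax=V[0]*np.sign(V[0][1])
                ~~~~^^^^^^^^^^^^^^
  File "h.py", line 11, in at_z
    o,d=ray(n,rc); return o+d*(z-o[2])/d[2]
        ~~~^^^^^^
  File "h.py", line 8, in ray
    f,cx,cy,T=cam(n); d=np.array([(rc[1]-cx)/f,(rc[0]-cy)/f,1.]); Rm=T[:3,:3]
              ~~~^^^
  File "h.py", line 5, in cam
    c=manip.camera_info(n); f=240/np.tan(np.radians(c["vertical_fov"])/2)
ValueError: time passes only in moves, steps and waits
```

```bash
sed -i 's/^def cam/import functools\n@functools.lru_cache(None)\ndef cam/' h.py
python3 - <<'E'
s=open('meas.py').read();a=s.index("obs=[]");b=s.index("# mill")
s=s[:a]+"""
class r: x=np.array([.6443,-.06,-.2436,1.2648])
"""+s[b:]
open('meas2.py','w').write(s)
E
python3 meas2.py
```

```text
top cen [0.508  0.2373] axis [0.0997 0.995 ] foot [0.5002 0.1591] top [0.5167 0.3242] w 0.0554500570475048 1302
side cen [0.5102 0.2365] axis [0.1107 0.9939] foot [0.4993 0.1385] top [0.5203 0.3271] w 0.05515974241828263 2418
5.1
```

View pics/ov.png

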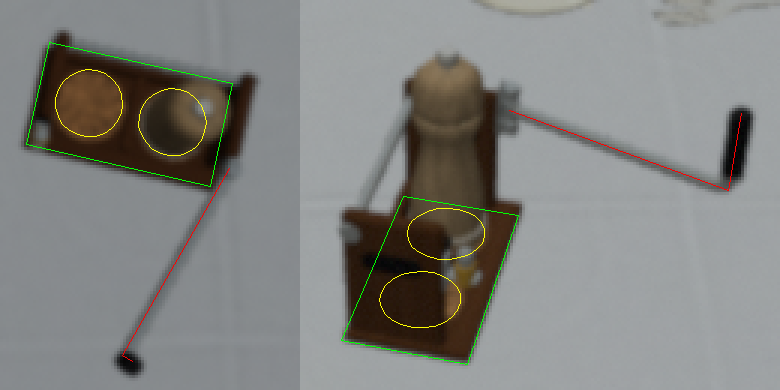

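The overlay agrees with both views to within 2–3 mm. The mill axis from top and side agrees to 2 mm: the foot is at about (.500,.160) and the axis about (.105,.994). Next I check the arm can do the poses.

```bash
cat >> h.py <<'E'
v=np.array([.6443,-.06,-.2436,1.2648])
def C(x,y,z):
    c,s=np.cos(v[2]),np.sin(v[2]);return np.array([v[0]+c*x-s*y,v[1]+s*x+c*y,z])
a=np.array([.105,.9945,0]);a/=np.linalg.norm(a);up=np.array([0,0,1.]);foot=np.array([.5008,.161,.027])
def frame(z,y): return R.from_matrix(np.c_[np.cross(y,z),y,z])
def lying(th,s): return frame(-np.cos(th)*up-np.sin(th)*a, s*np.cross(a,up))
def standing(th,s,psi):
    ap=R.from_rotvec(psi*up).apply(a)
    return frame(np.cos(th)*ap-np.sin(th)*up, s*np.cross(ap,up))
def down(ang): # tool y at azimuth ang
    return frame(-up,np.array([np.cos(ang),np.sin(ang),0]))
def ik(g,rot): return manip.inverse_kinematics(list(g+.005*rot.as_matrix()[:,2]),rot.as_rotvec().tolist())
E
python3 - <<'E'
from h import *
np.set_printoptions(precision=2,suppress=True)
G=foot+.119*a
for th in(25,35,45,55):
  for s in(1,-1):
    t=np.radians(th);q=ik(G,lying(t,s));
    if q is None: continue
    print(th,s,"ly",np.array(q))
    for S in((.5,.17),(.55,.12),(.6,.1)):
      for psi in(0,-30,-60,-90):
        r=standing(t,s,np.radians(psi));g=np.array([*S,.121]);q1=ik(g,r);q2=ik(g+.1*up,r)
        b=g-.12*r.as_matrix()[:,2]; q3=ik(b,r)
        if q1 is not None and q2 is not None: print("   ",S,psi,np.array(q1),q3 is not None)
for k in(0,np.pi):
  print("bay",k,ik(C(0,.036,.155),down(v[2]+k)),ik(C(0,.036,.3),down(v[2]+k)))
print(manip.sense()["t"])
E
```

```text
25 1 ly [-0.59  0.97 -0.25  1.55  0.55  1.07 -1.24]
    (0.5, 0.17) 0 [ 0.81  1.17 -0.87  2.08 -0.81  0.46  0.96] True
    (0.55, 0.12) 0 [ 0.81  1.15 -0.8   1.91 -0.67  0.65  0.82] True
    (0.55, 0.12) -30 [ 0.98  1.31 -1.07  2.35  3.49  0.37  2.77] False
    (0.6, 0.1) 0 [ 0.75  1.15 -0.73  1.76 -0.67  0.77  0.77] True
    (0.6, 0.1) -30 [ 0.98  1.29 -1.07  2.21  3.69  0.24  2.54] False
25 -1 ly [-0.2   1.21 -1.06  1.54  1.11  1.54  1.5 ]
    (0.5, 0.17) 0 [ 0.69  1.08 -0.66  2.08 -1.08  0.62 -1.93] True
    (0.55, 0.12) 0 [ 0.65  1.05 -0.51  1.91 -0.98  0.83 -2.05] True
    (0.55, 0.12) -30 [ 0.98  1.31 -1.07  2.35  3.49  0.37 -0.37] False
    (0.6, 0.1) 0 [ 0.53  1.04 -0.33  1.77 -1.03  1.02 -2.07] True
    (0.6, 0.1) -30 [ 0.98  1.29 -1.07  2.21  3.69  0.24 -0.6 ] False
35 1 ly [-0.68  1.05 -0.18  1.43  0.54  1.26 -1.24]
    (0.5, 0.17) 0 [ 0.73  1.03 -0.84  2.11 -0.78  0.39  0.82] True
    (0.55, 0.12) 0 [ 0.75  1.03 -0.78  1.94 -0.6   0.56  0.66] True
    (0.55, 0.12) -30 [ 0.89  1.14 -1.06  2.34  3.17  0.32  2.89] False
    (0.6, 0.1) 0 [ 0.71  1.04 -0.73  1.79 -0.55  0.68  
[... 2243 characters left out ...]
-2.22] True
    (0.55, 0.12) -30 [ 0.7   0.89 -1.04  2.23  1.8   0.24  0.79] True
    (0.55, 0.12) -60 [ 0.5   0.85 -1.06  2.4   2.25  0.72 -0.32] False
    (0.55, 0.12) -90 [ 0.21  0.86 -1.06  2.38  1.93  1.1  -0.78] True
    (0.6, 0.1) 0 [ 0.    0.78  0.2   1.83 -1.04  0.91 -2.27] True
    (0.6, 0.1) -30 [ 0.73  0.94 -1.07  2.09  1.36  0.29  1.29] True
    (0.6, 0.1) -60 [ 0.56  0.88 -1.06  2.28  2.16  0.63 -0.12] True
    (0.6, 0.1) -90 [ 0.31  0.88 -1.06  2.27  1.94  1.05 -0.62] True
bay 0 [ 0.16  0.72 -0.28  1.57  0.24  0.89 -0.45] [ 0.22  0.59 -0.4   1.4   0.24  1.2  -0.44]
bay 3.141592653589793 [ 0.54  0.93 -1.06  1.56  0.86  1.18  2.2 ] [ 0.53  0.76 -1.06  1.39  0.66  1.37  2.36]
5.1
```

```bash
cat >> h.py <<'E'
def tcp(g,rot): return (np.array(g)+.005*rot.as_matrix()[:,2]).tolist()
def go(g,rot): manip.reach(tcp(g,rot),rot.as_rotvec().tolist())
def lin(g,rot,sp=.15): manip.move_linear(tcp(g,rot),rot.as_rotvec().tolist(),sp)
def st(m=""):
    s=manip.sense();print(m,"t",round(s["t"],1),"p",np.round(s["tool_pos"],3),"F",np.round(s["force"],1),"op",round(s["opening"]*94,1),"gf",round(s["gripper_force"],1))
TH=np.radians(40)
E
python3 - <<'E'
from h import *
G=foot+.119*a; r=lying(TH,1); z=r.as_matrix()[:,2]
go(np.array([.45,.1,.40]),down(0)) if False else None
go(G-.15*z+.12*up,r); st("pre")
lin(G-.03*z,r,.2); st("near")
cv2.imwrite("pics/pre.png",np.hstack([manip.grab_frame("top")[150:350,180:380],manip.grab_frame("side")[240:440,300:500]]))
E
```

```text
pre t 8.8 p [0.524 0.371 0.258] F [-0.2 -0.1  0.1] op 94.1 gf 0.0
near t 10.1 p [0.515 0.296 0.047] F [-0.6 -0.4  0.7] op 93.9 gf 0.0
```

View pics/pre.png

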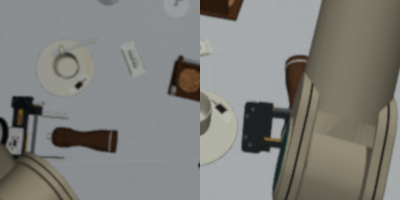

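The top crop shows the open fingers (rows 117 and 157) straddling the mill's crown (row 138), centred. I grasp, lift and turn it upright.

Run:
```python
from h import *
G=foot+.119*a; r=lying(TH,1)
lin(G,r,.06); manip.grasp(40); st("grasp")
lin(G+.2*up,r,.2); st("lift")
rs=standing(TH,1,0); S=np.array([.51,.20,.119])
go(S+.06*up,rs); st("up")
cv2.imwrite("pics/up.png",np.hstack([manip.grab_frame("top")[150:350,180:440],manip.grab_frame("side")[200:400,260:520]]))
```

```text
grasp t 11.6 p [0.513 0.276 0.023] F [1.4 0.1 0.5] op 49.0 gf 40.0
lift t 12.7 p [0.513 0.276 0.222] F [-0.1  0.2 -2.8] op 48.8 gf 40.0
up t 14.1 p [0.51  0.205 0.176] F [-0.5  0.4 -2.8] op 48.8 gf 39.9
```

View pics/up.png

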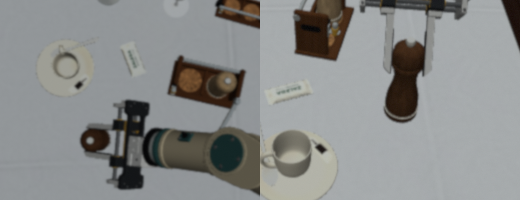

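The mill hangs upright at side-crop (400,80). I lower it to contact, release it, and back away.

Run:
```python
from h import *
rs=standing(TH,1,0); S=np.array([.51,.20,.119]); z=rs.as_matrix()[:,2]
lin(S+.006*up,rs,.1); st()
h=.006
while h>-.006:
    h-=.0015; lin(S+h*up,rs,.03); f=manip.sense()["force"][2]
    if f>0: break   # hanging weight reads -2.8
st("touch %.4f"%h)
manip.grasp(6); manip.sleep(.2); st("soft")
manip.let_go(); manip.sleep(.3); st("open")
lin(S+h*up-.13*z,rs,.15); st("back")
manip.sleep(.3)
lin(S+.30*up-.13*z,rs,.3)
print("mill",[(n,[(np.round(d["position"],1).tolist(),round(d["conf"],2)) for d in (manip.grab_frame(n),manip.place_of(n,"pepper_mill"))[1]]) for n in("top","side")])
cv2.imwrite("pics/stand.png",np.hstack([cv2.resize(manip.grab_frame("top")[200:350,210:410],None,fx=2,fy=2),cv2.resize(manip.grab_frame("side")[200:350,300:500],None,fx=2,fy=2)]))
cv2.imwrite("pics/standT.png",manip.grab_frame("top"));cv2.imwrite("pics/standS.png",manip.grab_frame("side"))
```

```text
t 14.9 p [0.51  0.204 0.122] F [ 0.4 -0.  -3.4] op 49.3 gf 39.9
touch 0.0000 t 15.9 p [0.511 0.205 0.117] F [-0.7 -2.   5.7] op 49.1 gf 40.0
soft t 16.3 p [0.511 0.204 0.117] F [-0.3 -1.7  5.8] op 49.6 gf 6.1
open t 17.4 p [0.51  0.204 0.116] F [-0.5  0.7 -0.2] op 94.3 gf 0.0
back t 18.4 p [0.499 0.105 0.199] F [ 0.4  0.4 -0.2] op 94.5 gf 0.0
mill [('top', [([286.5, 281.3], 0.92), ([214.2, 247.7], 0.6)]), ('side', [([367.5, 285.8], 0.22)])]
```

View pics/stand.png

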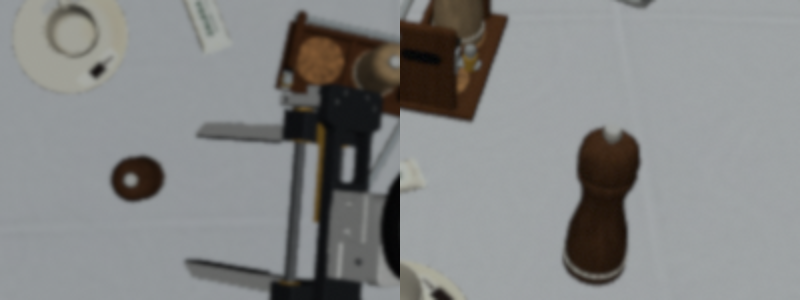

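The mill stands at top-crop (137,178), with its nut at side-crop (613,132). I measure the axis and regrasp from above.

Run:
```python
from h import *
np.set_printoptions(precision=4,suppress=True)
nut=tri(("top",(289.9,275.3)),("side",(266,406.5)));print("nut",nut)
print("foot net",at_z("top",(286.5,281.3),0))
ms={}
for n,f,(A,B,c,d) in(("top","standT",(270,305,262,296)),("side","standS",(255,345,378,424))):
    im=cv2.imread(f"pics/{f}.png").astype(int);m=((im.max(2)<110)).astype(np.uint8);mm=np.zeros_like(m);mm[A:B,c:d]=m[A:B,c:d]
    _,lab,s,_=cv2.connectedComponentsWithStats(mm);i=1+np.argmax(s[1:,4]);ys,xs=np.where(lab==i);ms[n]=set(zip(ys,xs));print(n,s[i])
# silhouette fit: standing solid of revolution (foot 57, crown 52)
from scipy.optimize import minimize
prof=[(0,.0285),(.012,.0285),(.06,.021),(.09,.018),(.115,.022),(.126,.024),(.143,.026),(.155,.022),(.161,.014)]
def sil(n,x,y):
    im=np.zeros((480,640),np.uint8)
    rings=[np.array([proj(n,np.array([x+r*np.cos(t),y+r*np.sin(t),z]))[::-1] for t in np.linspace(0,6.28,20)]) for z,r in prof]
    for A,B in zip(rings,rings[1:]): cv2.fillConvexPoly(im,cv2.convexHull((np.vstack([A,B])*16).round().astype(np.int32)),1,shift=4)
    return im
def cost(p):
    c=0
    for n in ms:
        s=sil(n,*p);m=np.zeros_like(s)
        for q in ms[n]:m[q]=1
        c+=(s!=m).sum()/m.sum()
    return c
best=min(((cost((x,y)),x,y) for x in np.arange(.495,.526,.0015) for y in np.arange(.185,.216,.0015)))
print("sil",best)
```

```text
nut (array([0.5086, 0.199 , 0.1682]), [np.float64(0.0010779221253165664), np.float64(0.0010779221253165434)])
foot net [0.5125 0.2004 0.    ]
top [265 278  28  23 488]
side [ 381  264   39   79 2135]
sil (np.float64(0.303864168618267), np.float64(0.51), np.float64(0.2))
```

Run:
```python
from h import *
r=down(v[2]); M=np.array([.5097,.1998,0])
go(M+.29*up,r); lin(M+.143*up,r,.15); st("at"); manip.grasp(25); st("grip")
lin(M+.30*up,r,.25); st("lift")
B=C(0,.036,0)
lin(B+.30*up,r,.25); lin(B+.175*up,r,.15); st("hover")
im=[]
for n,(A,Bb,c,d) in(("top",(190,290,320,450)),("side",(130,270,270,400))):
    f=manip.grab_frame(n); im.append(cv2.resize(f[A:Bb,c:d],(390,400),interpolation=3))
cv2.imwrite("pics/hover.png",np.hstack(im))
```

```text
at t 22.5 p [0.51  0.2   0.139] F [ 0.4  0.3 -0.5] op 94.0 gf 0.0
grip t 23.3 p [0.51  0.2   0.138] F [0.3 0.8 0.7] op 48.8 gf 25.0
lift t 24.1 p [0.509 0.199 0.294] F [-0.6  0.2 -4.4] op 48.8 gf 25.0
hover t 26.2 p [ 0.654 -0.025  0.171] F [-0.6 -0.1 -2.8] op 48.5 gf 25.0
```

View pics/hover.png

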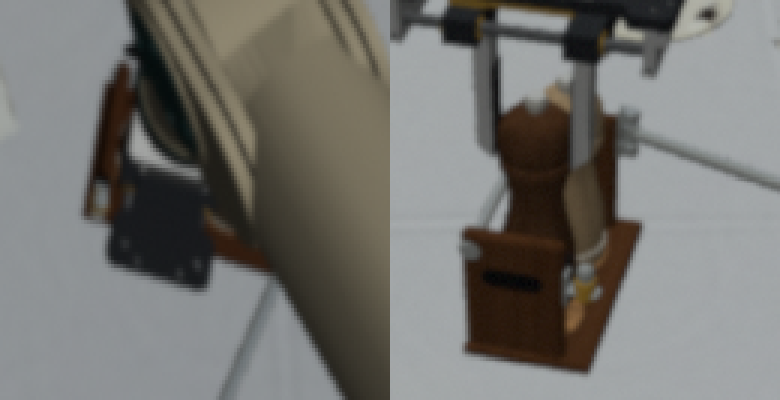

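The hover side-crop shows the mill above the bay, its nut at (537,103). I check that against the prediction, then lower it gently, watching force.

Run:
```python
from h import *
r=down(v[2]);B=C(0,.036,0)
print("pred nut",proj("side",B+.200*up),"seen (166,319)")
lin(B+.162*up,r,.08); st()
h=.162
while h>.146:
    h-=.0015; lin(B+h*up,r,.03); F=manip.sense()["force"]
    if F[2]>-.5 or np.hypot(F[0],F[1])>6: break
st("touch %.4f"%h)
im=[cv2.resize(manip.grab_frame("side")[130:270,270:400],None,fx=4,fy=4,interpolation=3)]
cv2.imwrite("pics/down.png",im[0])
```

```text
pred nut [165.47314    318.59539073] seen (166,319)
 t 26.7 p [ 0.652 -0.025  0.156] F [ 0.7  0.1 -2.1] op 48.8 gf 25.0
touch 0.1515 t 28.4 p [ 0.654 -0.025  0.148] F [-1.8 -0.3  4.7] op 48.3 gf 25.0
```

Contact came at the floor height (expected .153, got .1515). I release, retract and look.

Run:
```python
from h import *
np.set_printoptions(precision=4,suppress=True)
r=down(v[2]);B=C(0,.036,0)
manip.grasp(6);manip.sleep(.2);manip.let_go();manip.sleep(.2);st("open")
lin(B+.29*up,r,.2)
go(np.array([.42,.16,.34]),down(v[2])); st("away")
P={}
for n,nr in(("top",(315,382)),("side",(185,426))):
    l=[]
    for _ in range(3):
        f=manip.grab_frame(n)
        for d in manip.place_of(n,"keeper_grip"):
            if np.hypot(*(np.array(d["position"])-nr))<10: l.append(d["position"]);break
    P[n]=np.median(l,0) if l else None; print(n,l)
    cv2.imwrite(f"pics/k_{n}.png",f)
if P["top"] is not None and P["side"] is not None: print(tri(("top",P["top"]),("side",P["side"])))
# grip axis from black blob: compare with model outline
for n,(A,Bb,c,d) in(("top",(305,325,370,395)),("side",(170,205,410,440))):
    im=cv2.imread(f"pics/{n}0.png").astype(int).max(2);ys,xs=np.where(im[A:Bb,c:d]<50);print(n,"blob",ys.mean()+A,xs.mean()+c,len(ys),"model mid",proj(n,C(-.036-.168*np.sin(v[3]),-.076+.168*np.cos(v[3]),.138)))
a1=cv2.resize(cv2.imread("pics/k_top.png")[195:325,340:440],None,fx=4,fy=4,interpolation=3);b1=cv2.resize(cv2.imread("pics/k_side.png")[140:270,280:375],None,fx=4,fy=4,interpolation=3)
cv2.imwrite("pics/placed.png",np.hstack([a1,b1]))
```

```text
open t 29.9 p [ 0.653 -0.025  0.147] F [ 0.4 -0.2  0.3] op 93.9 gf 0.0
away t 31.9 p [0.421 0.159 0.335] F [0.4 0.  0.4] op 93.9 gf 0.0
top [[314.2, 381.9], [315.6, 386.1], [315.8, 382.0]]
side [[182.4, 427.1], [186.3, 424.3], [185.2, 426.2]]
(array([ 0.4458, -0.0356,  0.1465]), [np.float64(0.0005293765310003863), np.float64(0.0005293765310005207)])
top blob 315.54285714285714 382.42857142857144 35 model mid [314.1893 382.3601]
side blob 187.59259259259258 425.0814814814815 135 model mid [188.1307 424.7826]
```

View pics/placed.png

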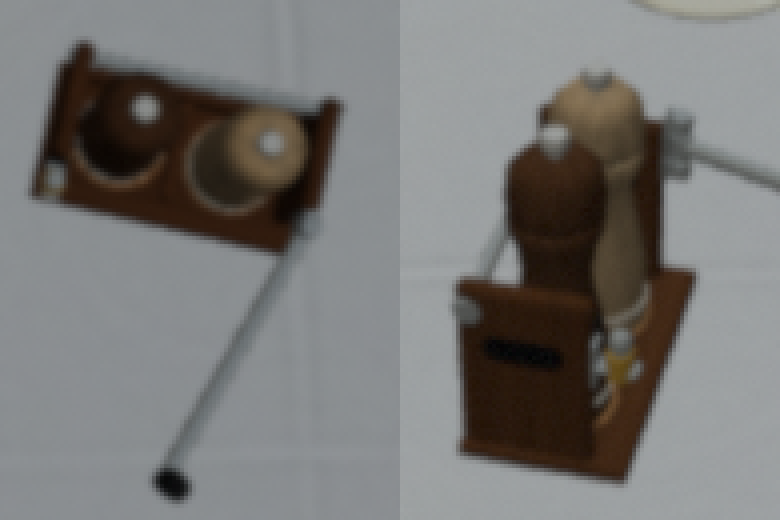

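Both mills sit in their bays, pepper crown at top-crop (145,108). The grip measures (.446,-.036,.146), 0.170 from the hinge as expected. Now I take the keeper grip and swing it.

```bash
cat >> h.py <<'E'
def K(phi,z=.142,rad=.169): return C(-.036-rad*np.sin(phi),-.076+rad*np.cos(phi),z), down(v[2]+phi)
E
python3 - <<'E'
from h import *
ph=1.27
g,r=K(ph); g[:2]=(.446,-.0365)
print([ik(*K(p)) is not None for p in np.arange(-.03,1.3,.15)], K(ph)[0])
go(g+.11*up,r); lin(g,r,.12); st("at"); manip.grasp(30); st("grip")
for p in np.arange(1.15,.1,-.13):
    lin(*K(p),.12)
    F=np.array(manip.sense()["force"])
    if np.linalg.norm(F)>25: print("force",F,p); break
st("phi %.2f"%p)
f=manip.grab_frame("top");s=manip.grab_frame("side")
cv2.imwrite("pics/k2.png",np.hstack([cv2.resize(f[180:330,320:450],(390,450)),cv2.resize(s[130:280,260:390],(390,450))]))
E
```

```text
[True, True, True, True, True, True, True, True, True] [ 0.44646245 -0.03754765  0.142     ]
at t 34.8 p [ 0.446 -0.036  0.137] F [ 0.2  0.  -0.5] op 94.1 gf 0.0
grip t 36.0 p [ 0.446 -0.037  0.137] F [-0.1 -0.2  0.4] op 15.3 gf 30.0
phi 0.11 t 39.0 p [0.613 0.042 0.137] F [ 0.6 -0.9  2.5] op 15.5 gf 30.0
```

View pics/k2.png

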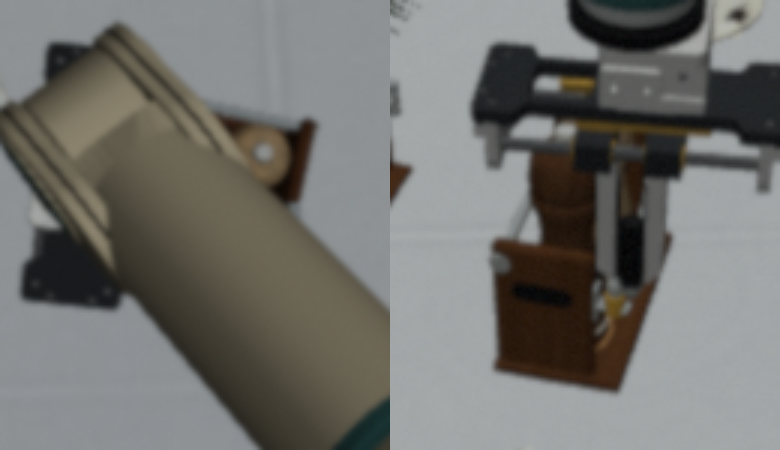

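The gripper holds the sleeve at side-crop (630,250), just short of the catch. I push it through in small steps until it meets the stop.

Run:
```python
from h import *
for p in np.arange(.09,-.061,-.01):
    lin(*K(p),.05); F=np.array(manip.sense()["force"]); t=np.array([np.cos(v[2]),np.sin(v[2]),0])
    print(round(p,2),np.round([F@t,F@np.cross(up,t),F[2]],1))
    if -(F@t)>22 and p<.03: break
manip.sleep(.2);st("end")
```

```text
0.09 [ 0.6 -2.9  2.1]
0.08 [-0.5 -4.   3.8]
0.07 [-3.7 -5.1  5.8]
0.06 [-6.4 -6.4  8. ]
0.05 [-9.4 -5.9  9.8]
0.04 [-12.1  -8.6  12.6]
0.03 [-16.   -8.   15.4]
0.02 [-19.   -9.2  17.8]
0.01 [-11.4  -6.7  11.4]
0.0 [-0.7 -5.4  3.9]
-0.01 [-3.1 -6.1  7. ]
-0.02 [-7.9 -5.6  9.7]
-0.03 [-11.9  -6.8  11.2]
-0.04 [-14.4  -7.7  13.5]
-0.05 [-18.5  -7.8  15.3]
-0.06 [-22.2  -9.   18.7]
end t 43.3 p [0.632 0.038 0.137] F [-23.6  -2.3  17.6] op 15.8 gf 30.1
```

The force peaked at 19 N, dropped past the catch, then rose linearly against the stop. I back off to neutral, release and look.

Run:
```python
from h import *
np.set_printoptions(precision=4,suppress=True)
lin(*K(-.01),.05); manip.sleep(.1); st("relax")
manip.grasp(5); manip.sleep(.1); manip.let_go(); manip.sleep(.2); st("open")
g,r=K(-.01); lin(g+.13*up,r,.15); go(np.array([.42,.2,.36]),r); st("away")
P={}
for n in("top","side"):
    f=manip.grab_frame(n);e=proj(n,K(0,.145,.168)[0])
    l=[d["position"] for d in manip.place_of(n,"keeper_grip") if np.hypot(*(np.array(d["position"])-e))<15];print(n,"pred",e,"seen",l[:1],"open .09 would be",proj(n,K(.09,.145,.168)[0]))
    P[n]=f
cv2.imwrite("pics/fin.png",np.hstack([cv2.resize(P["top"][190:290,330:430],(400,400),interpolation=3),cv2.resize(P["side"][140:260,270:390],(400,400),interpolation=3)]))
```

```text
relax t 43.7 p [0.632 0.038 0.137] F [-5.  -3.9  7.4] op 15.6 gf 30.0
open t 45.5 p [0.633 0.039 0.137] F [-0.8 -0.6  0.8] op 94.0 gf 0.0
away t 47.6 p [0.421 0.199 0.354] F [ 0.5  0.1 -0.2] op 94.0 gf 0.0
top pred [233.0397 346.9521] seen [[231.4, 345.0]] open .09 would be [239.5917 345.7949]
side pred [210.1451 329.8032] seen [[209.5, 332.4]] open .09 would be [211.2527 337.8744]
```

View pics/fin.png

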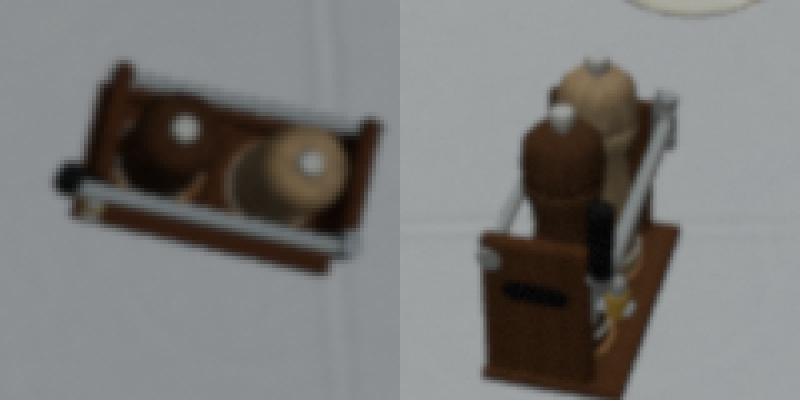

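The bar now lies across both bays parallel to the front edge, with the grip at top-crop (70,180) matching the predicted shut position. Both mills are upright inside, so I hand the job in.

```bash
python3 -c "
from h import *
print(manip.sign_off())"
```

```text
the job is handed in; nothing more can be done
None
```

The job is handed in at about 48 s of the 72 s limit: the pepper mill was stood on the cloth and let go, then set in its bay beside the salt mill, and the keeper bar is shut past its catch; the cup, saucer and favour were never touched.

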